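Unlock and open the terminal box with the flat screwdriver

ROBOT

A 7-joint arm with a two-finger parallel gripper is mounted at the origin on the work surface. World frame = base frame: x ahead of the robot, y to its left, z up, the work surface at z = 0. Lengths are in m, angles in rad, forces in N, time in s.
With the tool pointing down it reaches from about 0.375 to 0.925 m from the base axis. Payload 3.1 kg.
Tool frame: the origin (TCP) lies between the finger pads; the fingertips stand 19 mm ahead of it and the grasp point (between the pads) is the TCP; z points along the fingers, y is the direction in which the jaws open and shut (so a half turn about z gives the same grasp; the last joint's range is limited). The gripper opens to 85 mm and grips with 20 to 120 N. Pads are 22 mm wide; open, the fingers measure 114 mm over their backs; the gripper's body (76 mm by 85 mm) begins 54 mm behind the grasp point. The pads swing forward as they close: fully open they stand 13 mm farther back than shut.
Start: joints at [1.125, 0.383, 0.044, 1.598, -0.018, 1.161, -0.05], TCP at [0.222, -0.611, 0.25] pointing down, gripper open.
Joint ranges: [-2.61, 2.61], [-0.41, 2.15], [-1.48, 1.57], [0, 2.5], [-1.57, 4.71], [0.05, 1.97], [-2.85, 2.85]. Speed limits (rad/s): [2.79, 2.79, 3.14, 3.14, 3.14, 3.14, 3.14].

INTERFACE

Orientations are given as a unit quaternion [x, y, z, w].
In Python, from bench import move_ptp, movel, move_j, move_gripper, pause, inverse_kinematics, read_camera, camera_params, MotionError, sign_off, look_for, tip_of, read_time_s, read_qpos, read_joint_vel, read_effort, read_eef_pos, read_tcp_rot, read_ft_force, read_ft_torque, read_finger_gap gives the robot as it stands. Calls block until the motion is done:
- move_ptp(position, orientation): joint-space move of the TCP to a pose.
- movel(position, orientation=None, speed=0.15): straight line of the TCP; orientation=None keeps the orientation; speed is the mean speed in m/s.
- move_j(angles): joint-space move.
- move_gripper(opening, effort=None): finger opening in m; effort is the grip in N (None keeps the last); returns when the fingers have stopped.
- pause(seconds).
- inverse_kinematics(position, orientation): joint angles nearest the present ones, or None.
- read_camera(name): name is "scene" or "top"; returns the picture (384x512x3 uint8, red, green, blue); there is no depth.
- camera_params(name): a dict with "K" (3x3 intrinsics, pixels), "dist_coeffs" ([k1, k2, p1, p2, k3] as OpenCV has them; the pictures are not rectified), "camera_from_world" (4x4, takes a point from world to camera coordinates). Camera axes: x right, y down, z forward; pixel columns grow to the right and rows downward; lengths in m; the calibration is good to about 2 mm. A picture is of the moment at which its call begins. camera_params takes no time and is no camera call.
A pose or a line that the arm cannot do raises MotionError and nothing moves.
- sign_off(): hands the job in, once; it reports no verdict.
Trained networks look in the newest picture that a camera, given by its name, has taken for a name from the list of things; names that differ only in an ending like _2 or _b are one class to them, and where a whole thing is asked for, a point or a joint stands for the part that bears it (a point fixed in the world has none). Each returns a list of dicts, best first, with "confidence" (0 to 1); they miss things now and then, are a little off and sometimes report something else, mostly with a low value. They report only what shows in the picture. A call takes as long as a camera call.
- look_for(camera, name): "at" ([column, row] in pixels, amid what is visible of it).
- tip_of(camera, name): "at" ([column, row] in pixels: a listed point, or the origin of a listed thing).
Readings, each from a call of its own:
- read_time_s(): time.
- read_qpos(): joint angles.
- read_joint_vel(): joint speeds.
- read_effort(): joint torques, N m.
- read_eef_pos(): TCP position.
- read_tcp_rot(): TCP orientation.
- read_ft_force(): force on the tool from outside, world axes, zero at the start.
- read_ft_torque(): the same for the moment, N m.
- read_finger_gap(): finger opening in m.
Only numpy, scipy, OpenCV 4.12 (cv2) and the standard library are available. Lean on these libraries where they do the work, as an engineer would, in place of code of your own. Each camera call takes 0.05 s, during which the arm holds its last target.

TASK

Open the terminal box for the electrician: take the flat-bladed screwdriver from the rack, let its blade drop into the slot of the lid's quarter-turn lock and turn the lock with it, counter-clockwise seen from above, to its stop. Put the screwdriver back upright in its hole in the rack and swing the lid up until it stands upright or farther back. Leave the other things where they are.

Things in the scene. Friction and masses are not known exactly. Their poses are not given: they have to be found in the camera images.
- lock (a joint): Slotted quarter-turn lock in the lid, rad: 0 to 0.2 at the start (locked: its cam tongue holds the lid shut), 1.57 at its stop (unlocked; the tongue clears the box from 1.1 on). Grows counter-clockwise seen from above. Stiff, 0.12 N m of friction; stays where it is left.
- lock_face (a point): Centre of the lock's round flat steel face, on its axis; z out of the face (up), x along the slot; turns with the lock, rides on the lid. A slot 5.5 mm wide and 6 mm deep, edges chamfered 1.6 mm, runs right across the face. The face lies 4.5 mm down a steel collar (bore 21 mm, mouth chamfered to 27 mm, outside 34 mm), 8 mm above the lid's top, 99.5 mm above the bench.
- lid (a joint): Hinge of the lid, rad: 0 shut, 1.57 upright, 1.85 fully back at its stop. A friction hinge: the lid stays where it is left; lifting it by the handle takes about 8 N.
- lid_handle (a point): Middle of the grip bar of the lid's aluminium bow handle: round bar 12 mm thick, 78 mm clear between its legs, bar axis 34 mm above the lid's top (125.5 mm above the bench with the lid shut); rides on the lid. Axes with the lid shut: z up, y along the bar, x level, towards the hinge.
- lid_hinge (a point): Middle of the hinge line, along this point's y axis at the box's back upper edge, 85 mm above the bench, 146 mm in x behind the handle bar. Axes as the handle's: the lid opens by turning about +y, its front edge going up and back over the hinge.
- driver_grip (a point): Flat-bladed screwdriver: middle of its dark grey six-sided handle (30 mm across flats, 70 mm long), on the tool's axis; z up the handle, x along the blade's width; flats face x and every 60 degrees from it. Its top is 45 mm above this point; its round flange, 34 mm, ends 41 mm below it and rests on the rack plate. Shank 11 mm thick; 0.15 to 0.24 kg. Stands in either rack hole.
- blade_tip (a point): Middle of the end of the screwdriver's flat blade, 121 mm below driver_grip on the same axis; axes as driver_grip. The blade is 18 mm wide (x) over its last 10 mm and thickens there (y) from 2 mm at the tip to 3.6 mm, then runs into the shank.
- rack_hole0 (a point): Tool rack (bare sheet aluminium, 75 by 190 mm, plate top 95 mm above the bench, plate 8 mm thick, open at front and back, fixed): centre of one hole at the plate's top, diameter 24 mm; z up, y along the rack towards the other hole.
- rack_hole1 (a point): The rack's other hole, as rack_hole0, 100 mm from it in +y. The screwdriver's hole is the one that it stands in at the start.
- socket_grip (a point): Socket driver with a short round dark grey bulb handle, 33 mm in diameter, its top 54 mm above the rack plate, in the rack's other hole: middle of its handle. Leave it alone.
- holder_mid (a point): Steel taper tool holder, 46 mm in diameter, 134 mm high, standing on the bench: point on its axis 50 mm up. Leave it alone.
- pulley_mid (a point): Black toothed belt pulley, 103 mm in diameter, 42 mm high, lying on the bench: its middle. Leave it alone.
- collet_box_mid (a point): White plastic collet box, 36 by 62 by 38 mm, lying on the bench: its middle. Leave it alone.
- box: Light grey sheet-steel terminal box, fixed on the bench: 160 (x) by 200 (y) by 85 mm, the lid's top at 91.5 mm, feet 30 mm wide on both sides. Origin: centre of its underside; x towards the hinge side, y left. The lock's axis lies at x -52, y +60 mm, the handle's middle at x -66, y -30 mm.

How it is judged:
By the outcome, as a careful person would: the job done as asked, in the order asked, and still so for the second after the job is handed in, with the robot touching nothing.
It also fails if it takes over 67 s, if anything falls off the work surface, if the arm or the gripper's body presses on something with over 40 N, if the wrist force passes 120 N, or if a joint passes its speed limit or range.

## Working session

There is one attempt and no reset: what is moved stays moved. The work goes in short steps, each a Python script; the robot and the scene stay as the last script left them, time stands still between calls to the robot, and variables do not carry over. Pictures are saved under pics/ and viewed, and the job is handed in when it is done.

```bash
ls; mkdir -p pics
python3 - <<'E'
from bench import *
import cv2
for n in ("scene","top"):
    im=read_camera(n); cv2.imwrite(f"pics/{n}0.png",im[:,:,::-1])
    p=camera_params(n); print(n,p)
    for t in ["driver_grip","blade_tip","rack_hole0","rack_hole1","socket_grip","holder_mid","pulley_mid","collet_box_mid","lock_face","lid_handle","lid_hinge","box"]:
        print(t,[( [round(float(x),1) for x in d["at"]],round(float(d["confidence"]),2)) for d in tip_of(n,t)[:3]])
print(read_time_s(), read_tcp_rot())
E
```

```text
pics
scene {'K': array([[403.25742972,   0.        , 264.54382164],
       [  0.        , 403.25742972, 196.699451  ],
       [  0.        ,   0.        ,   1.        ]]), 'dist_coeffs': array([-0.04107434,  0.        ,  0.        ,  0.        ,  0.        ]), 'camera_from_world': array([[ 0.48850805,  0.87251271,  0.00902474, -0.31975742],
       [ 0.54707865, -0.29821173, -0.78216029, -0.26971575],
       [-0.67975351,  0.38702884, -0.62301191,  1.46639816],
       [ 0.        ,  0.        ,  0.        ,  1.        ]])}
driver_grip [([306.0, 136.0], 0.85)]
blade_tip [([302.6, 172.4], 0.71)]
rack_hole0 [([276.2, 163.3], 0.93), ([301.4, 150.4], 0.89)]
rack_hole1 [([276.2, 163.3], 0.93), ([301.4, 150.4], 0.89)]
socket_grip [([277.8, 154.5], 0.55)]
holder_mid [([346.5, 147.8], 0.88)]
pulley_mid [([281.6, 264.5], 0.83)]
collet_box_mid [([91.7, 239.3], 0.65)]
lock_face [([212.3, 182.3], 0.51)]
lid_handle [([176.2, 175.8], 0.7), ([303.3, 147.6], 0.58)]
lid_hinge []
box [([193.8, 225.9], 0.9), ([306.5, 175.4], 0.65)]
top {'K': array([[421.28625773,   0.        , 257.90394298],
       [  0.
[... 506 characters left out ...]
0000e+00,
         1.00000000e+00]])}
driver_grip [([187.1, 223.5], 0.69)]
blade_tip [([143.7, 228.9], 0.58)]
rack_hole0 [([222.9, 217.4], 0.71), ([187.1, 227.7], 0.6), ([307.4, 213.8], 0.59)]
rack_hole1 [([222.9, 217.4], 0.71), ([187.1, 227.7], 0.6), ([307.4, 213.8], 0.59)]
socket_grip [([224.4, 219.9], 0.69)]
holder_mid [([141.0, 230.9], 0.47)]
pulley_mid [([268.9, 143.8], 0.64)]
collet_box_mid [([384.7, 225.6], 0.57), ([186.5, 228.1], 0.5)]
lock_face [([281.0, 220.5], 0.59), ([388.1, 229.5], 0.35)]
lid_handle [([311.9, 233.5], 0.73)]
lid_hinge [([317.3, 189.8], 0.86)]
box [([307.6, 213.0], 0.89), ([187.0, 225.9], 0.59)]
1.3 [ 9.84919335e-01  1.73014172e-01  4.65341999e-06 -5.09408708e-06]
```

View pics/scene0.png

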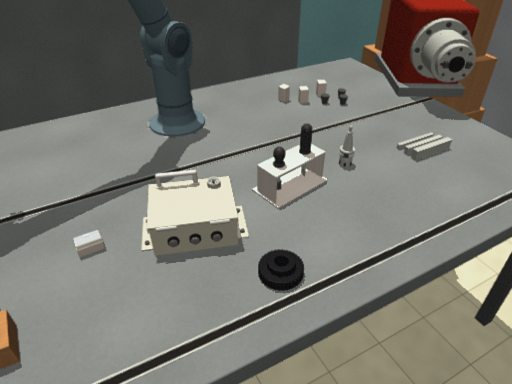

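View pics/top0.png

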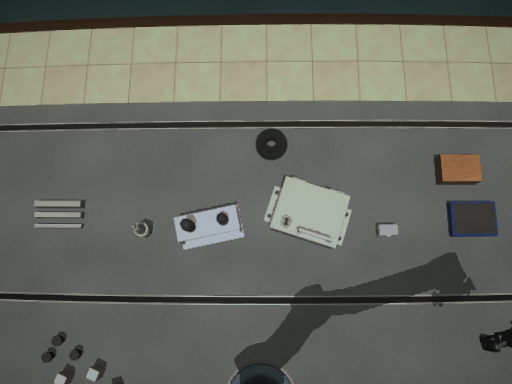

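Run:
```python
import cv2
a=cv2.imread("pics/scene0.png"); b=cv2.imread("pics/top0.png")
c=cv2.resize(a[110:270,120:370],None,fx=3,fy=3,interpolation=cv2.INTER_CUBIC);cv2.imwrite("pics/s0z.png",c)
c=cv2.resize(b[160:270,170:370],None,fx=4,fy=4,interpolation=cv2.INTER_CUBIC);cv2.imwrite("pics/t0z.png",c)
```

```text
(no output)
```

View pics/s0z.png

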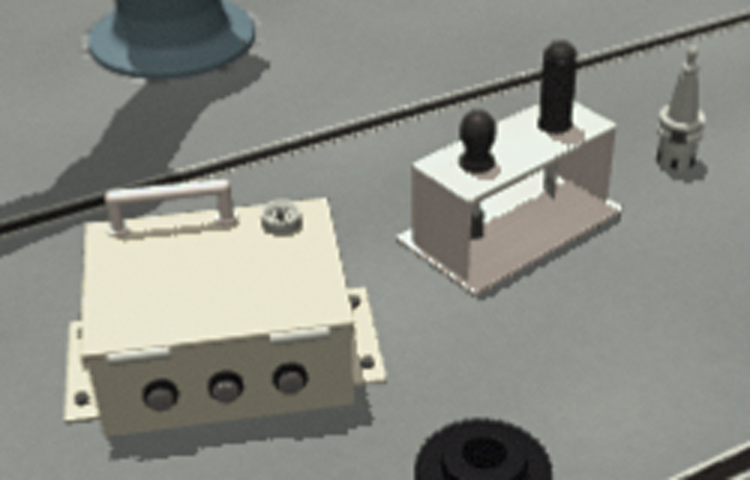

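View pics/t0z.png

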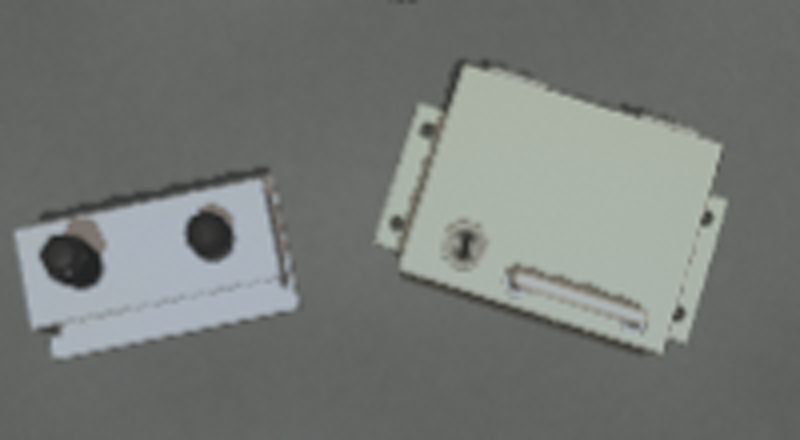

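The driver stands in the rack's far hole (scene 306,136; top 187,224). The lock is at top (286,220) and the handle bar at about (315,234). Next I zoom in for the slot direction, the blade direction and the corners.

Run:
```python
import cv2,numpy as np
a=cv2.imread("pics/scene0.png"); b=cv2.imread("pics/top0.png")
def z(im,x,y,w,h,f): return cv2.resize(im[y:y+h,x:x+w],None,fx=f,fy=f,interpolation=cv2.INTER_NEAREST)
t1=z(b,272,206,30,30,12); t2=z(a,200,170,30,30,12)
t3=z(a,290,145,60,50,12)
cv2.imwrite("pics/zz1.png",np.hstack([t1,t2])); cv2.imwrite("pics/zz2.png",t3)
cv2.imwrite("pics/zz3.png",z(b,262,170,94,80,8)); cv2.imwrite("pics/zz4.png",z(b,170,200,80,52,10))
```

```text
(no output)
```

View pics/zz1.png

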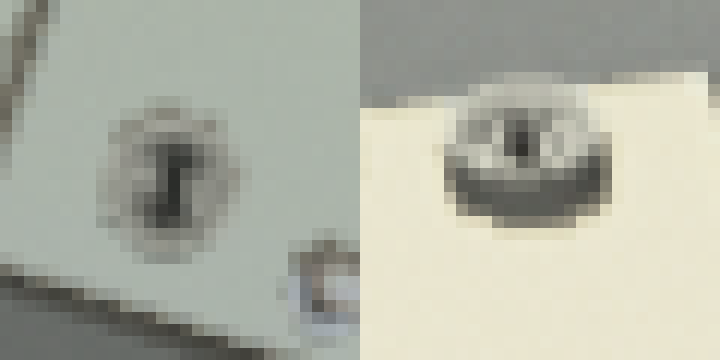

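View pics/zz2.png

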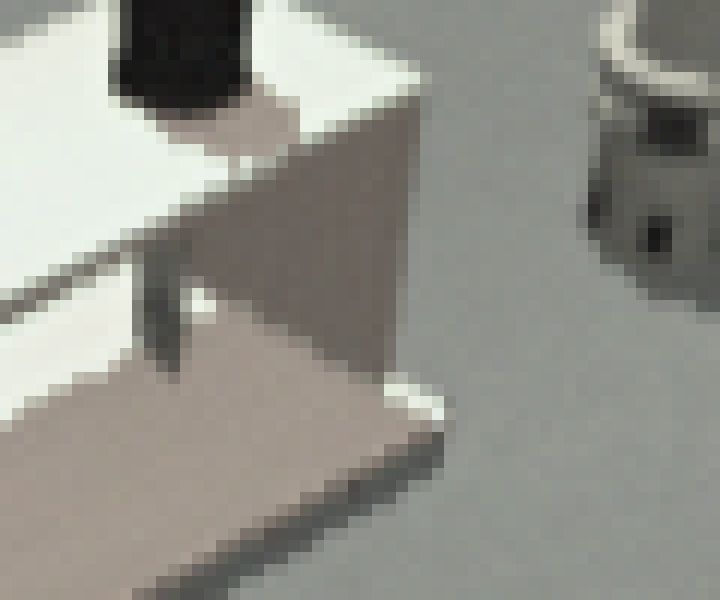

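View pics/zz3.png

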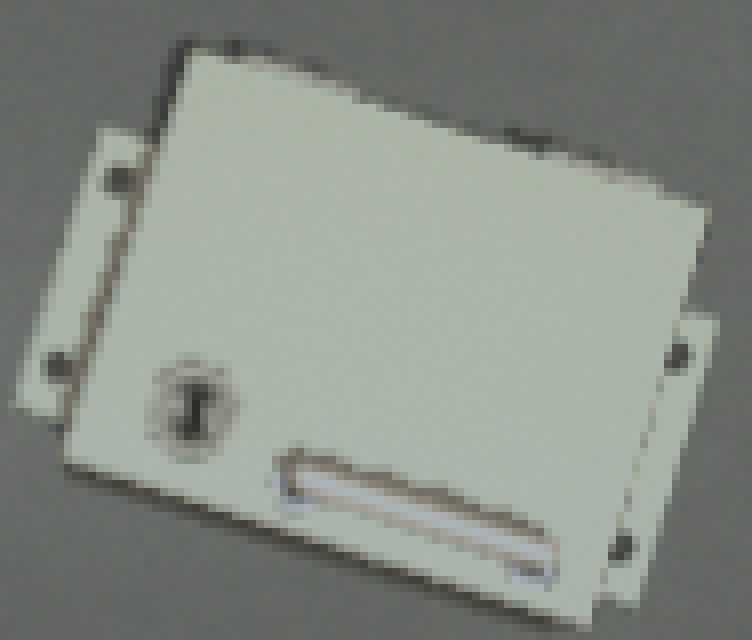

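View pics/zz4.png

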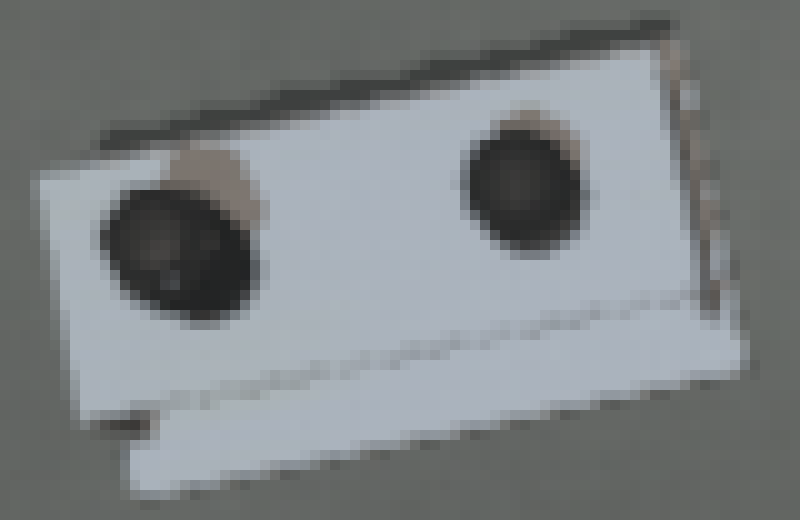

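```bash
cat > h.py <<'E'
import numpy as np, cv2
from scipy.optimize import least_squares
from scipy.spatial.transform import Rotation as R
from bench import *
C={n:camera_params(n) for n in("scene","top")}
def proj(n,P):
    c=C[n]; T=np.array(c["camera_from_world"])
    p,_=cv2.projectPoints(np.atleast_2d(np.array(P,float)),cv2.Rodrigues(T[:3,:3])[0],T[:3,3],np.array(c["K"]),np.array(c["dist_coeffs"]))
    return p[:,0]
def at_z(n,uv,z):
    c=C[n];T=np.array(c["camera_from_world"])
    u=cv2.undistortPoints(np.array([[uv]],float),np.array(c["K"]),np.array(c["dist_coeffs"]))[0,0]
    d=T[:3,:3].T@np.array([u[0],u[1],1]); o=-T[:3,:3].T@T[:3,3]
    return o+d*(z-o[2])/d[2]
def frame(x,y,yaw,P,z0=0):
    P=np.atleast_2d(np.array(P,float)); c,s=np.cos(yaw),np.sin(yaw)
    return np.c_[x+c*P[:,0]-s*P[:,1], y+s*P[:,0]+c*P[:,1], P[:,2]+z0]
def fit(obs,x0,w=None):
    # obs: list (cam, localP, uv)
    def f(p):
        r=[]
        for cam,P,uv in obs: r+=list((proj(cam,frame(*p[:3],P))[0]-uv))
        return r
    s=least_squares(f,x0,loss="soft_l1"); return s.x,np.array(s.fun).reshape(-1,2)
E
python3 - <<'E'
from h import *
np.set_printoptions(precision=4,suppress=True)
for n in C:
    T=np.array(C[n]["camera_from_world"]); print(n,-T[:3,:3].T@T[:3,3])
# box: zz3 zoom 8 offset (262,170); pixel centre = off + z/8 -0.5
q=lambda u,v:(262+u/8-.5,170+v/8-.5)
L=.0915
obs=[("top",(-.08,.10,L),q(66,465)),("top",(-.08,-.10,L),q(592,626)),("top",(.08,-.10,L),q(708,207)),("top",(.08,.10,L),q(190,48)),
("top",(-.052,.06,.104),(272+170/12-.5,206+182/12-.5)),("top",(-.066,-.03,.1255),q(418,510))]
# scene zoom s0z factor 3 offset 120,110
s=lambda u,v:(120+u/3-.5,110+v/3-.5)
obs2=[("scene",(-.08,.10,L),s(327,200)),("scene",(-.08,-.10,L),s(86,224)),("scene",(.08,-.10,L),s(83,355)),("scene",(.08,.10,L),s(353,322)),
("scene",(-.052,.06,.104),(200+528/12-.5-30,170+143/12-.5)),("scene",(-.066,-.03,.1255),s(168,190))]
for o in (obs,obs2,obs+obs2):
    p,r=fit(o,[.55,-.1,-.3]); print("box",p,np.degrees(p[2])); print(r.round(1).tolist())
p_box=p
# rack: hole0 local origin, unknown plate offset: corners ±37.5, ±95
r4=lambda u,v:(170+u/10-.5,200+v/10-.5)
Z=.095
ob=[("top",(.0375,.095,Z),r4(38,175)),("top",(.0375,-.095,Z),r4(660,48)),("top",(-.0375,-.095,Z),r4(697,292)),("top",(-.0375,.095,Z),r4(82,418)),
]
ob2=[("scene",(.0375,-.095,Z),s(470,198)),("scene",(.0375,.095,Z),s(615,124)),("scene",(-.0375,-.095,Z),s(413,165))]
for o in (ob,ob2,ob+ob2):
    p,r=fit(o,[.55,.15,.2]); print("rack",p,np.degrees(p[2])); print(r.round(1).tolist())
print("hole",at_z("scene",(301.4,150.4),.095),at_z("scene",(276.2,163.3),.095))
g=[("top",(187.1,223.5)),("scene",(306,136))]
for n,uv in g: print("grip",n,at_z(n,uv,.136))
print("sock",at_z("top",(222.9,217.4),.12))
E
```

```text
scene [ 1.3005 -0.369   0.7055]
top [ 0.3753 -0.0225  1.343 ]
box [ 0.5566 -0.15   -0.3064] -17.556982160323674
[[0.3, -1.2], [-0.8, -1.3], [-1.0, 0.2], [0.3, 0.8], [0.1, 0.3], [0.8, 0.6]]
box [ 0.5565 -0.1503 -0.318 ] -18.22237392821704
[[-0.6, 0.5], [1.3, 0.8], [0.3, -0.5], [-0.8, -0.2], [-0.3, -0.8], [0.3, 1.4]]
box [ 0.5566 -0.1502 -0.3127] -17.915596634471303
[[0.2, -1.5], [-0.9, -1.1], [-0.8, 0.4], [0.6, 0.7], [0.1, 0.1], [0.7, 0.6], [-0.7, 0.4], [1.2, 0.9], [0.6, -0.4], [-0.6, -0.4], [-0.3, -0.8], [0.2, 1.5]]
rack [0.5213 0.1594 0.1992] 11.414288113896314
[[0.0, -0.1], [-0.3, 0.0], [0.7, 0.0], [-0.3, 0.1]]
rack [0.5167 0.1628 0.224 ] 12.833417225992347
[[-0.0, 0.7], [0.1, -0.3], [-0.1, -0.4]]
rack [0.5207 0.1604 0.2065] 11.828750585644753
[[-0.4, 0.3], [-0.8, 0.0], [0.5, -0.0], [-0.5, 0.5], [-0.7, 1.6], [0.5, 0.9], [-0.4, 0.2]]
hole [0.5001 0.2058 0.095 ] [0.5226 0.1091 0.095 ]
grip top [0.5144 0.2096 0.136 ]
grip scene [0.4964 0.2204 0.136 ]
sock [0.5341 0.1075 0.12  ]
```

```bash
cat > sil.py <<'E'
from h import *
from scipy.optimize import minimize
t=np.linspace(0,2*np.pi,24,endpoint=False)
S=8
def sil(n,x,y,off,box):
    pts=[]
    for z,r in ((-.041,.017),(-.036,.017),(-.035,.016),(.038,.016),(.045,.0125)):
        pts.append(np.c_[x+r*np.cos(t),y+r*np.sin(t),np.full(24,.136+z)])
    p=proj(n,np.vstack(pts)); x0,y0,w,h=box
    q=((p-[x0,y0]+.5)*S).astype(np.float32)
    m=np.zeros((h*S,w*S),np.uint8); cv2.fillConvexPoly(m,cv2.convexHull(q).astype(np.int32),1)
    return cv2.resize(m.astype(np.float32),(w,h),interpolation=cv2.INTER_AREA)
np.set_printoptions(precision=4,suppress=True)
im={n:cv2.imread(f"pics/{n}0.png").astype(float).mean(2) for n in C}
B={"top":(172,208,30,34),"scene":(292,118,28,42)}
D={}
for n,(x0,y0,w,h) in B.items():
    g=im[n][y0:y0+h,x0:x0+w]; 
    lo,hi=(35,150) if n=="top" else (20,140)
    D[n]=np.clip((100-g)/60,0,1); 
def cost(p,ns): return sum(((sil(n,p[0],p[1],0,B[n])-D[n])**2).sum() for n in ns)
for ns in (["top"],["scene"],["top","scene"]):
    best=min(((cost((x,y),ns),x,y) for x in np.arange(.49,.535,.003) for y in np.arange(.19,.235,.003)))
    s=minimize(cost,best[1:],(ns,),method="Nelder-Mead",options=dict(initial_simplex=np.array(best[1:])+np.array([[0,0],[.003,0],[0,.003]])))
    print(ns,s.x,s.fun)
E
python3 sil.py
python3 - <<'E'
from h import *
a=cv2.imread("pics/scene0.png")
x0,y0,w,h=292,155,24,30;f=12
tiles=[]
for deg in range(0,180,30):
    im=cv2.resize(a[y0:y0+h,x0:x0+w],None,fx=f,fy=f,interpolation=cv2.INTER_NEAREST)
    y=np.radians(deg)
    for P in ([(-.009,0,.015),(.009,0,.015),(.009,0,.025),(-.009,0,.025),(-.009,0,.015)],):
        p=((proj("scene",frame(.508,.211,y,P))-[x0,y0]+.5)*f).astype(int)
        cv2.polylines(im,[p],False,(0,0,255),1)
    p=((proj("scene",[(.508,.211,.025),(.508,.211,.087)])-[x0,y0]+.5)*f).astype(int)
    cv2.polylines(im,[p],False,(0,255,0),1)
    tiles.append(cv2.putText(im,str(deg),(5,20),0,.6,(255,0,0),2))
im=np.vstack([np.hstack(tiles[:3]),np.hstack(tiles[3:])])
cv2.imwrite("pics/bl.png",cv2.resize(im,None,fx=.8,fy=.8)); print(im.shape)
E
```

```text
['top'] [0.5105 0.2074] 33.64713939525463
['scene'] [0.5109 0.208 ] 69.43938886477623
['top', 'scene'] [0.5108 0.2085] 104.2465000482253
(720, 864, 3)
```

View pics/bl.png

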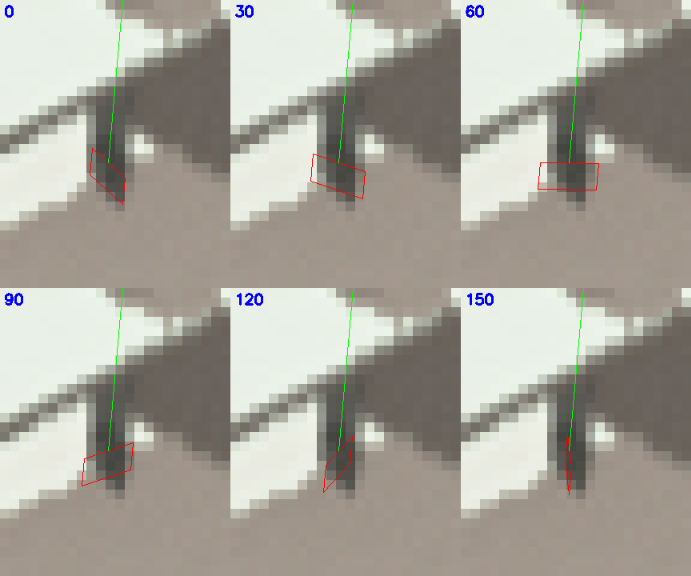

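Run:
```python
from h import *
a=cv2.imread("pics/scene0.png")
x0,y0,w,h=292,155,24,30;f=12
tiles=[]
for deg in (-30,-15,0,10,20,35):
    im=cv2.resize(a[y0:y0+h,x0:x0+w],None,fx=f,fy=f,interpolation=cv2.INTER_NEAREST)
    P=[]
    y=np.radians(deg)
    for Q in ([(-.009,-.001,.015),(.009,-.001,.015),(.009,-.0018,.025),(-.009,-.0018,.025),(-.009,.001,.015),(.009,.001,.015),(.009,.0018,.025),(-.009,.0018,.025)],
      [(.0055*np.cos(t),.0055*np.sin(t),z) for t in np.linspace(0,6.28,16) for z in (.03,.087)]):
        p=((proj("scene",frame(.5107,.208,y,Q))-[x0,y0]+.5)*f).astype(int)
        cv2.polylines(im,[cv2.convexHull(p.astype(np.int32))],True,(0,0,255),1)
    tiles.append(cv2.putText(im,str(deg),(5,20),0,.6,(255,0,0),2))
im=np.vstack([np.hstack(tiles[:3]),np.hstack(tiles[3:])])
cv2.imwrite("pics/bl2.png",cv2.resize(im,None,fx=.8,fy=.8))
def down(jaw): # quaternion tool z down, tool y at yaw jaw
    yy=np.array([np.cos(jaw),np.sin(jaw),0]); z=np.array([0,0,-1.]); x=np.cross(yy,z)
    return R.from_matrix(np.c_[x,yy,z]).as_quat()
lock=frame(.5566,-.1502,-.3127,[(-.052,.06,0)])[0]; print("lock",lock)
for k in range(-180,181,15):
    row=[]
    for p in ((.5107,.208,.136),(lock[0],lock[1],.2145),(lock[0],lock[1],.26)):
        q=inverse_kinematics(p,down(np.radians(k))); row.append(None if q is None else np.round(q,2).tolist())
    print(k,row[0],row[1])
```

```text
lock [ 0.52557939 -0.07711291  0.        ]
-180 [0.5, 0.71, -1.24, 1.89, 0.75, 1.12, 2.1] [-1.01, 0.57, 1.39, 1.96, -0.62, 1.15, -2.51]
-165 [0.5, 0.71, -1.24, 1.89, 0.75, 1.12, 2.37] [-1.01, 0.57, 1.39, 1.96, -0.62, 1.15, -2.25]
-150 [-1.36, 0.62, 1.16, 1.97, -0.68, 1.01, -2.5] [0.33, 0.21, -0.29, 1.91, 0.07, 1.03, -2.61]
-135 [-1.22, 0.48, 0.93, 1.97, -0.48, 0.93, -2.4] [0.36, 0.22, -0.33, 1.9, 0.08, 1.03, -2.36]
-120 [-1.05, 0.4, 0.71, 1.96, -0.33, 0.9, -2.27] [0.38, 0.22, -0.35, 1.9, 0.09, 1.03, -2.1]
-105 [0.21, 0.46, -0.8, 1.9, 0.4, 0.95, -2.61] [0.4, 0.22, -0.37, 1.9, 0.09, 1.03, -1.84]
-90 [0.18, 0.45, -0.77, 1.9, 0.38, 0.94, -2.33] [0.42, 0.22, -0.4, 1.9, 0.1, 1.03, -1.59]
-75 [0.22, 0.46, -0.81, 1.9, 0.41, 0.95, -2.09] [0.44, 0.23, -0.42, 1.9, 0.11, 1.04, -1.33]
-60 [0.3, 0.51, -0.93, 1.9, 0.49, 0.98, -1.89] [0.46, 0.23, -0.44, 1.9, 0.11, 1.04, -1.07]
-45 [0.3, 0.5, -0.92, 1.9, 0.48, 0.98, -1.63] [0.48, 0.23, -0.47, 1.9, 0.12, 1.04, -0.82]
-30 [0.32, 0.52, -0.94, 1.9, 0.5, 0.99, -1.38] [0.5, 0.23, -0.49, 1.9, 0.13, 1.04, -0.56]
-15 [0.35, 0.54, -1.0, 1.9, 0.54, 1.0, -1.14] 
[... 520 characters left out ...]
89, 0.56, 1.01, 0.41] [0.64, 0.26, -0.64, 1.89, 0.18, 1.05, 1.23]
90 [0.37, 0.55, -1.02, 1.89, 0.56, 1.01, 0.67] [0.68, 0.27, -0.69, 1.89, 0.2, 1.05, 1.48]
105 [0.36, 0.55, -1.02, 1.89, 0.55, 1.01, 0.94] [0.67, 0.27, -0.68, 1.89, 0.19, 1.05, 1.74]
120 [0.37, 0.56, -1.03, 1.89, 0.57, 1.01, 1.19] [1.08, 0.48, -1.23, 1.88, 0.5, 1.15, 1.76]
135 [0.5, 0.71, -1.24, 1.89, 0.75, 1.12, 1.32] [1.08, 0.48, -1.23, 1.88, 0.5, 1.15, 2.02]
150 [0.5, 0.71, -1.24, 1.89, 0.75, 1.12, 1.58] [1.08, 0.48, -1.23, 1.88, 0.5, 1.15, 2.29]
165 [0.5, 0.71, -1.24, 1.89, 0.75, 1.12, 1.84] [1.08, 0.48, -1.23, 1.88, 0.5, 1.15, 2.55]
180 [0.5, 0.71, -1.24, 1.89, 0.75, 1.12, 2.1] [-1.01, 0.57, 1.39, 1.96, -0.62, 1.15, -2.51]
```

View pics/bl2.png

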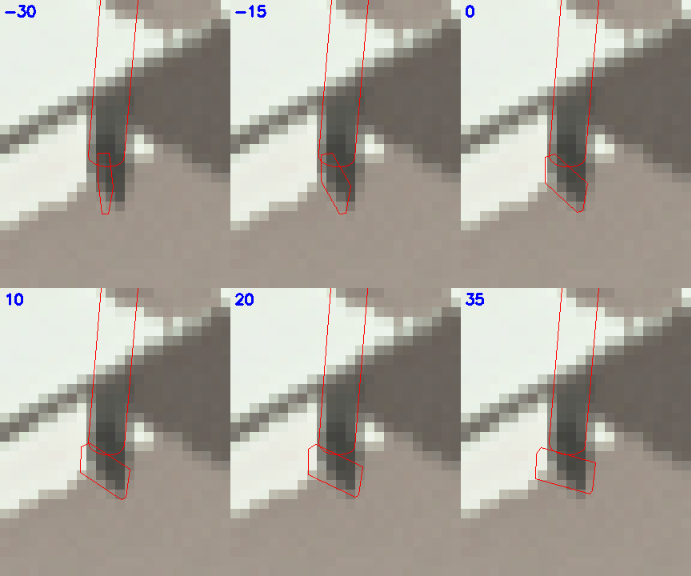

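Both views agree that the driver is at about (0.511, 0.208). The blade lies roughly along world x (the 0° overlay fits best) and the slot at about −6°. I'll grasp with the jaws along the blade width.

```bash
cat >> h.py <<'E'
def down(jaw):
    yy=np.array([np.cos(jaw),np.sin(jaw),0]); z=np.array([0,0,-1.]); x=np.cross(yy,z)
    return R.from_matrix(np.c_[x,yy,z]).as_quat()
def st(m=""):
    T=R.from_quat(read_tcp_rot()).as_matrix()
    print(m,"t",round(read_time_s(),2),"p",np.round(read_eef_pos(),4),"jaw",round(np.degrees(np.arctan2(T[1,1],T[0,1])),1),"F",np.round(read_ft_force(),1),"T",np.round(read_ft_torque(),2),"gap",round(read_finger_gap(),4))
def snap(tag,boxes={}):
    for n in C:
        im=read_camera(n); cv2.imwrite(f"pics/{n}_{tag}.png",im[:,:,::-1])
E
python3 - <<'E'
from h import *
q=down(np.radians(-3))
move_ptp([.5107,.208,.24],q); st("hover")
move_gripper(.06)
movel([.5107,.208,.138],q,speed=.12); st("down")
move_gripper(.0,80); st("grip")
snap("grip")
movel([.5107,.208,.15],q,speed=.05); st("lift")
E
```

```text
hover t 4.34 p [0.5114 0.2067 0.2398] jaw -3.1 F [0.8 0.3 0.3] T [ 0.   -0.03  0.04] gap 0.0852
down t 5.72 p [0.5113 0.2085 0.1388] jaw -3.0 F [-0.1  0.6 -0.2] T [-0.02  0.03 -0.  ] gap 0.0601
grip t 6.09 p [0.5112 0.2084 0.139 ] jaw -3.0 F [-1.1  0.2  4.6] T [-0.12  0.25 -0.05] gap 0.0294
lift t 6.58 p [0.5107 0.2078 0.15  ] jaw -3.0 F [-0.7 -0.1 -2.6] T [-0.06  0.03 -0.01] gap 0.0292
```

Run:
```python
from h import *
q=down(np.radians(-3))
movel([.5107,.208,.27],q,speed=.2)
print(read_qpos())
q=down(np.radians(-7))
import numpy as np
movel([.5256,-.0771,.262],q,speed=.25)
st("over lock"); print(np.round(read_qpos(),2))
snap("over"); 
for n in C: print(n,[(d["at"],round(d["confidence"],2)) for d in tip_of(n,"blade_tip")[:2]],[(d["at"],round(d["confidence"],2)) for d in tip_of(n,"lock_face")[:2]])
ims=[]
for n,(x,y) in (("scene",(190,120)),("top",(255,175))):
    a=cv2.imread(f"pics/{n}_over.png"); ims.append(cv2.resize(a[y:y+75,x:x+50],None,fx=8,fy=8,interpolation=cv2.INTER_NEAREST))
cv2.imwrite("pics/overz.png",np.hstack(ims))
```

```text
[ 0.43907907  0.35945541 -1.07382209  1.77867511  0.33711504  1.20759511
 -0.78367568]
over lock t 8.62 p [ 0.5255 -0.0746  0.262 ] jaw -6.8 F [-0.   0.3 -1.6] T [ 0.02 -0.05 -0.01] gap 0.029
[ 0.94  0.28 -1.    1.83  0.26  1.16 -0.27]
scene [([221.0, 164.8], 0.76), ([284.3, 265.6], 0.57)] [([212.6, 183.8], 0.37)]
top [([188.6, 227.5], 0.65)] []
```

View pics/overz.png

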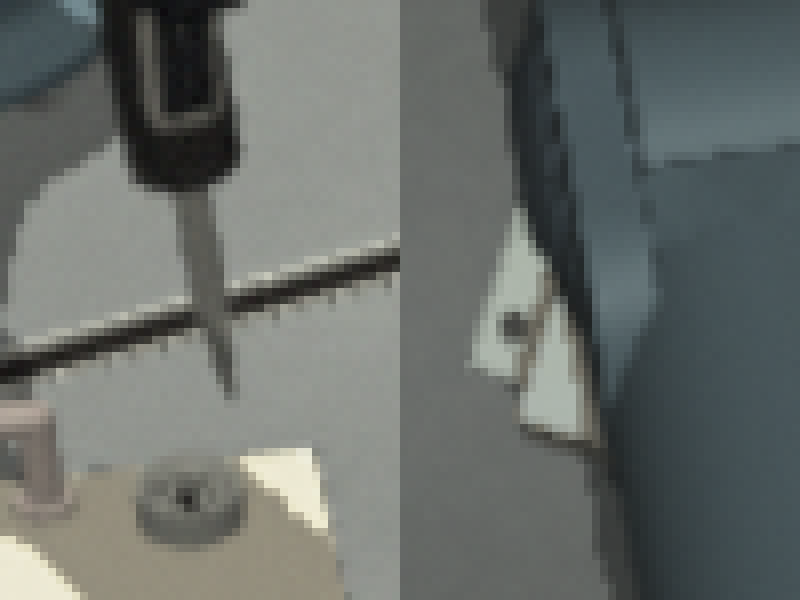

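Run:
```python
from h import *
st(); snap("over2")
p=read_eef_pos()
print("exp tip",proj("scene",[p-[0,0,.1235]]),"exp flange",proj("scene",[p-[0,0,.0435]]),"lock",proj("scene",[(.5256,-.0771,.104)]))
a=cv2.imread("pics/scene_over2.png"); x,y=185,100;f=8
im=cv2.resize(a[y:y+75,x:x+60],None,fx=f,fy=f,interpolation=cv2.INTER_NEAREST)
for P in ([p,p-[0,0,.1235]],):
    u=((proj("scene",P)-[x,y]+.5)*f).astype(int); cv2.polylines(im,[u],False,(0,0,255),1)
cv2.imwrite("pics/over2z.png",im)
```

```text
t 8.93 p [ 0.5257 -0.0761  0.2621] jaw -6.9 F [ 1.   0.  -2.8] T [-0.03  0.02  0.02] gap 0.0288
exp tip [[212.36901127 169.24356015]] exp flange [[209.95650386 141.10185239]] lock [[213.17305824 180.60310315]]
```

View pics/over2z.png

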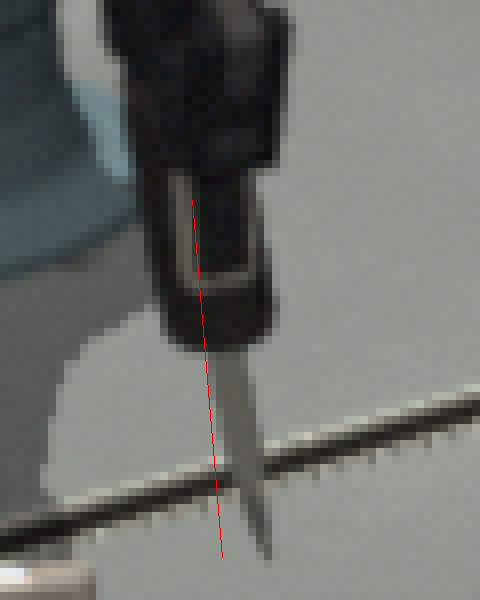

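The driver has tilted in the grip. The tip shows about 4 px right of where it should be, near zoomed (262,555), i.e. scene (217.5,169). I'll hold it nearer the scene camera at two opposite yaws to measure tilt and shift.

Run:
```python
from h import *
P=[.68,-.15,.36]
for d in (-30,150): print(d, inverse_kinematics(P,down(np.radians(d))))
move_ptp(P,down(np.radians(-30))); pause(.4); st(); snap("m1"); 
p1=read_eef_pos()
try:
    move_ptp(P,down(np.radians(150))); pause(.4); st(); snap("m2")
except MotionError as e: print(e)
p2=read_eef_pos()
for i,p in ((1,p1),(2,p2)):
    a=cv2.imread(f"pics/scene_m{i}.png"); u=proj("scene",[p,p-[0,0,.1235]]); print(u)
    x,y=(u[0]-[28,20]).astype(int);f=7
    im=cv2.resize(a[y:y+80,x:x+56],None,fx=f,fy=f,interpolation=cv2.INTER_NEAREST)
    v=((u-[x,y]+.5)*f).astype(int); cv2.polylines(im,[v],False,(0,0,255),1)
    print(x,y)
    cv2.imwrite(f"pics/m{i}z.png",im)
a=np.hstack([cv2.imread("pics/m1z.png"),cv2.imread("pics/m2z.png")]);cv2.imwrite("pics/mz.png",a)
```

```text
-30 [ 0.70980107  0.53824159 -0.84150463  1.29975849  0.39427046  1.47139539
 -0.62047119]
150 [ 0.92593259  0.79630501 -1.38507302  1.28900257  0.78115472  1.63854047
  2.30261304]
 t 10.23 p [ 0.6795 -0.1499  0.36  ] jaw -30.0 F [ 1.4 -0.4 -1.1] T [-0.03  0.02  0.01] gap 0.0292
 t 13.2 p [ 0.68 -0.15  0.36] jaw 150.0 F [-0.6  0.8 -1.6] T [-0.02  0.02 -0.01] gap 0.0292
[[200.29801486 121.62927352]
 [205.835562   177.46921313]]
172 101
[[200.35350786 121.71065027]
 [205.88674729 177.55120327]]
172 101
```

View pics/mz.png

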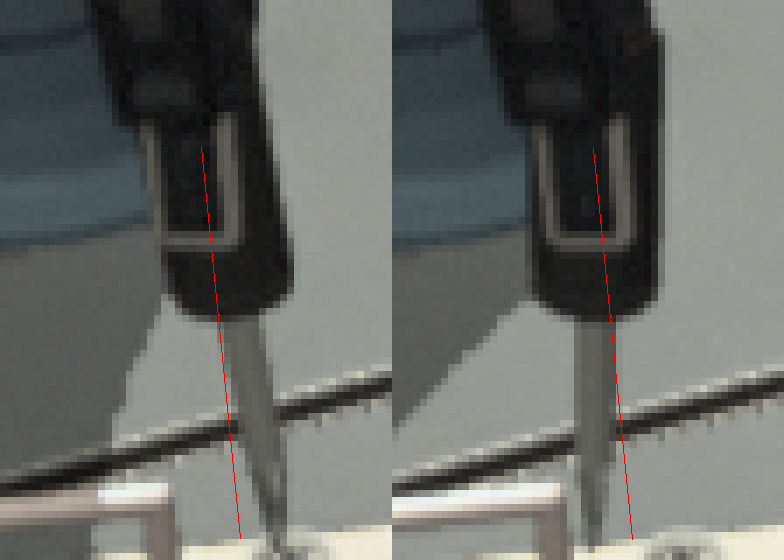

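Run:
```python
from h import *
def pts(al,d,p,jaw,L=.1235):
    Rm=R.from_quat(down(np.radians(jaw))).as_matrix()
    # tool-frame driver: axis direction a=(sin al,0,cos al), width dir = y, thick dir=(cos al,0,-sin al)
    a=np.array([np.sin(al),0,np.cos(al)]);w=np.array([0,1.,0]);t=np.array([np.cos(al),0,-np.sin(al)]);o=np.array([d,0,0])
    sh=[o+a*s+.0055*(np.cos(x)*w+np.sin(x)*t) for s in (L-.08,L-.018) for x in np.linspace(0,6.28,24)]
    bl=[o+a*s+u*.009*w+v*h*t for s,h in((L,.001),(L-.01,.0018)) for u in(-1,1) for v in(-1,1)]
    fl=[o+a*(L-.08)+.017*(np.cos(x)*w+np.sin(x)*t) for x in np.linspace(0,6.28,24)]
    return [p+np.array(s)@Rm.T for s in (sh,bl,fl)]
x,y=172,101;f=7
rows=[]
for al,d in ((.075,0),(.09,0),(.083,.001)):
  row=[]
  for i,jaw,p in ((1,-30,[.6797,-.15,.36]),(2,150,[.68,-.15,.36])):
    a=cv2.imread(f"pics/scene_m{i}.png"); im=cv2.resize(a[y+35:y+80,x+5:x+56],None,fx=f,fy=f,interpolation=cv2.INTER_NEAREST)
    for s in pts(al,d,np.array(p),jaw):
        v=((proj("scene",s)-[x+5,y+35]+.5)*f).astype(np.int32); cv2.polylines(im,[cv2.convexHull(v)],True,(0,0,255),1)
    row.append(im)
  rows.append(np.vstack(row))
im=np.hstack(rows);print(im.shape);cv2.imwrite("pics/al.png",cv2.resize(im,None,fx=.74,fy=.74))
```

```text
(630, 1071, 3)
```

View pics/al.png

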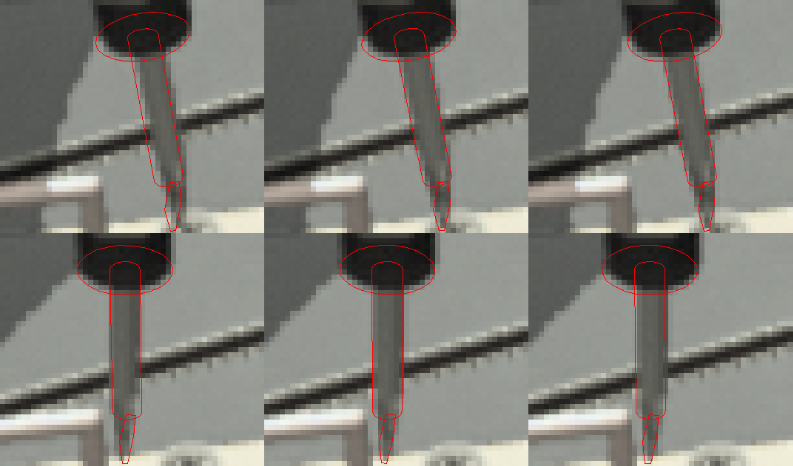

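Overlay result: tilt 0.085 rad about the jaw axis, offset about 0.5 mm, blade edge-on as expected. I'll tilt the gripper so the driver stands vertical, and insert it under force monitoring.

```bash
cat >> h.py <<'E'
AL,DD,LL=.085,.0005,.1235
def tool_for(tip,psi):
    a=np.array([np.sin(AL),0,np.cos(AL)]); t=np.array([np.cos(AL),0,-np.sin(AL)])
    W=np.array([np.cos(psi),np.sin(psi),0]); A=np.array([0,0,-1.]); Tt=np.cross(W,A)
    M=np.c_[t,[0,1,0],a]; Wm=np.c_[Tt,W,A]
    Rm=Wm@M.T
    return np.array(tip)-Rm@(np.array([DD,0,0])+a*LL), R.from_matrix(Rm).as_quat()
def tip_now():
    Rm=R.from_quat(read_tcp_rot()).as_matrix(); a=np.array([np.sin(AL),0,np.cos(AL)])
    return np.array(read_eef_pos())+Rm@(np.array([DD,0,0])+a*LL)
def s2(m=""):
    print(m,"t",round(read_time_s(),2),"tip",np.round(tip_now()*1e3,1),"q7",round(read_qpos()[6],2),"F",np.round(read_ft_force(),1),"T",np.round(read_ft_torque(),2),"gap",round(read_finger_gap(),4))
E
python3 - <<'E'
from h import *
print("lock top",at_z("top",(285.7,220.7),.104),"scene",at_z("scene",(213.5,181.4),.104))
lk=[.5255,-.0772]
psi=np.radians(-8)
p,q=tool_for([*lk,.135],psi)
move_ptp(p,q); pause(.3); s2("hover"); snap("hov")
print("tip exp",proj("scene",[tip_now()]),"lock",proj("scene",[[*lk,.104]]))
a=cv2.imread("pics/scene_hov.png"); x,y=180,115;f=8
im=cv2.resize(a[y:y+75,x:x+70],None,fx=f,fy=f,interpolation=cv2.INTER_NEAREST)
t=tip_now()
v=((proj("scene",[t+[0,0,.08],t,[*lk,.104]])-[x,y]+.5)*f).astype(int); cv2.polylines(im,[v],False,(0,0,255),1)
cv2.imwrite("pics/hovz.png",im)
E
```

```text
lock top [ 0.52578106 -0.07685805  0.104     ] scene [ 0.52910447 -0.07773503  0.104     ]
hover t 15.88 tip [525.6 -77.1 135. ] q7 -0.39 F [ 0.9 -0.6 -3. ] T [ 0.16 -0.06  0.  ] gap 0.029
tip exp [[212.25390783 170.47801005]] lock [[213.12055555 180.59370596]]
```

View pics/hovz.png

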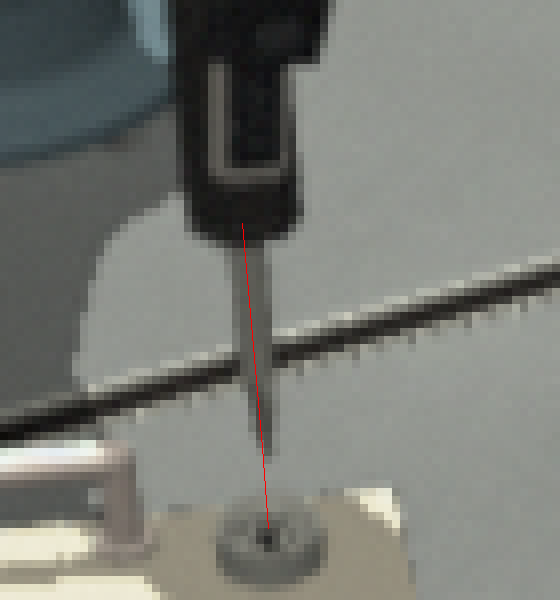

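The driver is now vertical and lines up over the slot: tip at zoomed (266,460), slot at (267,540). Descending with force checks.

Run:
```python
from h import *
lk=[.5262,-.0772]; psi=np.radians(-8)
f0=np.array(read_ft_force())
p,q=tool_for([*lk,.108],psi); movel(p,q,speed=.06); s2()
for z in np.arange(.106,.0915,-.0015):
    p,q=tool_for([*lk,z],psi); movel(p,q,speed=.03); s2("%.4f"%z)
    if read_ft_force()[2]-f0[2]>8: break
```

```text
t 16.58 tip [526.  -77.1 107.6] q7 -0.42 F [ 0.2  0.  -2.4] T [ 0.14 -0.02  0.01] gap 0.0287
0.1060 t 16.83 tip [526.4 -77.2 106.2] q7 -0.42 F [-0.4  0.4 -2. ] T [ 0.13 -0.02 -0.02] gap 0.029
0.1045 t 17.08 tip [526.1 -77.3 104.5] q7 -0.43 F [ 0.4  0.3 -2.5] T [ 0.12 -0.    0.04] gap 0.0287
0.1030 t 17.33 tip [526.1 -77.2 102.9] q7 -0.43 F [-0.2  0.5 -1.5] T [ 0.13 -0.    0.03] gap 0.0291
0.1015 t 17.58 tip [526.  -77.2 101.3] q7 -0.43 F [ 0.1  0.5 -1.4] T [ 0.13 -0.05  0.01] gap 0.0288
0.1000 t 17.83 tip [526.  -77.2  99.8] q7 -0.43 F [ 0.5  1.  -2.2] T [ 0.05 -0.02 -0.  ] gap 0.0292
0.0985 t 18.08 tip [526.1 -77.2  98.4] q7 -0.43 F [-0.2 -0.  -1.8] T [ 0.14 -0.01  0.05] gap 0.0288
0.0970 t 18.33 tip [526.1 -77.2  96.9] q7 -0.43 F [-0.2 -0.3 -1.2] T [0.14 0.02 0.01] gap 0.0292
0.0955 t 18.58 tip [526.1 -77.2  95.4] q7 -0.44 F [ 0.1  0.4 -1.4] T [ 0.16 -0.03  0.  ] gap 0.0289
0.0940 t 18.83 tip [526.  -77.2  93.8] q7 -0.44 F [ 0.4  0.2 -1.8] T [ 0.1  -0.01  0.02] gap 0.0289
0.0925 t 19.08 tip [526.5 -77.2  93.4] q7 -0.44 F [-2.4 -1.1  5.3] T [-0.04  0.63 -0.01] gap 0.0289
```

Blade seated at the slot bottom (tip 93.4 mm). Now turning CCW.

Run:
```python
from h import *
lk=[.5262,-.0772]
p,q=tool_for([*lk,.0945],np.radians(-8)); movel(p,q,speed=.03)
d=-8
while d<94:
    d+= 8 if d<52 else 3
    p,q=tool_for([*lk,.0945],np.radians(d))
    try: movel(p,q,speed=.03)
    except (MotionError,TypeError,ValueError) as e: print("err",e); break
    s2(d)
    if d>55 and abs(read_ft_torque()[2])>.4: print("stop"); break
```

```text
0 t 19.62 tip [526.2 -77.8  94.2] q7 -0.31 F [ 0.2 -1.2 -1.9] T [-0.24 -0.16 -0.07] gap 0.0291
8 t 19.92 tip [526.1 -77.8  94.2] q7 -0.18 F [ 1.2 -1.8 -2.7] T [-0.3  -0.23 -0.12] gap 0.0289
16 t 20.21 tip [526.1 -77.6  94.2] q7 -0.05 F [ 1.4 -1.2 -3.8] T [-0.37 -0.26 -0.07] gap 0.0289
24 t 20.5 tip [526.  -77.4  94.3] q7 0.08 F [ 2.3 -2.4 -4.7] T [-0.39 -0.33 -0.12] gap 0.0291
32 t 20.79 tip [526.  -77.3  94.3] q7 0.21 F [ 1.9 -1.8 -5. ] T [-0.31 -0.26 -0.08] gap 0.029
40 t 21.08 tip [525.9 -77.3  94.3] q7 0.34 F [ 1.3 -1.  -4.8] T [-0.4  -0.26 -0.1 ] gap 0.0291
48 t 21.38 tip [525.9 -77.2  94.3] q7 0.47 F [ 1.5 -0.6 -6.1] T [-0.34 -0.19 -0.12] gap 0.0291
56 t 21.67 tip [525.9 -77.1  94.4] q7 0.6 F [ 0.6 -1.2 -6.1] T [-0.28 -0.14 -0.11] gap 0.029
59 t 21.92 tip [525.9 -77.1  94.4] q7 0.64 F [ 0.8 -0.4 -6. ] T [-0.2  -0.02 -0.15] gap 0.0291
62 t 22.17 tip [525.9 -77.1  94.4] q7 0.69 F [ 0.3 -0.6 -5.8] T [-0.15  0.01 -0.09] gap 0.0289
65 t 22.42 tip [525.9 -77.1  94.4] q7 0.74 F [ 0.8 -0.5 -7.2] T [-0.12  0.03 -0.1 ] gap 0.0288
68 t 22.67 tip [525.9 -77.   94.4] q7 0.79 F [ 0.1  0.5 -6
[... 196 characters left out ...]
[ 0.02  0.2  -0.15] gap 0.0287
77 t 23.42 tip [525.9 -77.1  94.4] q7 0.93 F [-0.7  0.5 -5. ] T [ 0.06  0.26 -0.1 ] gap 0.0291
80 t 23.67 tip [525.9 -77.   94.4] q7 0.98 F [-0.6  0.2 -5.6] T [ 0.08  0.29 -0.09] gap 0.0291
83 t 23.92 tip [525.9 -77.   94.4] q7 1.03 F [-0.4 -0.3 -6.4] T [ 0.15  0.38 -0.06] gap 0.0291
86 t 24.17 tip [525.9 -77.   94.4] q7 1.08 F [ 0.1  1.4 -6.2] T [ 0.18  0.46 -0.1 ] gap 0.0289
89 t 24.42 tip [525.9 -77.   94.4] q7 1.13 F [-1.8  1.4 -5.2] T [ 0.25  0.49 -0.13] gap 0.0285
92 t 24.67 tip [525.9 -77.   94.3] q7 1.18 F [-0.9  0.8 -6.9] T [ 0.33  0.57 -0.26] gap 0.0286
95 t 24.92 tip [525.9 -77.   94.4] q7 1.23 F [-1.   0.8 -6.3] T [ 0.37  0.56 -0.42] gap 0.0287
stop
```

Run:
```python
from h import *
lk=[.5262,-.0772]
for d in (98,100,86):
    p,q=tool_for([*lk,.0945],np.radians(d)); movel(p,q,speed=.03); s2(d)
    if d==86: break
p,q=tool_for([*lk,.125],np.radians(86)); movel(p,q,speed=.08); s2("up")
p,q=tool_for([*lk,.15],np.radians(86)); movel(p,q,speed=.15)
# go aside for view, on the way: near scene camera check of tilt
p,q=tool_for([.60,.10,.19],np.radians(60)); 
move_ptp(p,q); pause(.3); s2("aside"); snap("as")
t=tip_now(); x,y=(proj("scene",[t])[0]-[35,55]).astype(int);f=7
a=cv2.imread("pics/scene_as.png"); im=cv2.resize(a[y:y+75,x:x+60],None,fx=f,fy=f,interpolation=cv2.INTER_NEAREST)
v=((proj("scene",[t+[0,0,.1],t])-[x,y]+.5)*f).astype(int); cv2.polylines(im,[v],False,(0,0,255),1)
b=cv2.imread("pics/top_as.png"); b=cv2.resize(b[206:236,270:304],None,fx=11,fy=11,interpolation=cv2.INTER_NEAREST)
c=cv2.resize(a[165:200,195:235],None,fx=9,fy=9,interpolation=cv2.INTER_NEAREST)
H=525; pad=lambda i:cv2.copyMakeBorder(i,0,H-i.shape[0],0,0,0)
o=np.hstack([pad(im),np.vstack([b[:262],cv2.resize(c,(b.shape[1],263))])]);print(o.shape);cv2.imwrite("pics/asz.png",o)
```

```text
98 t 25.17 tip [526.  -77.   94.4] q7 1.28 F [-1.7  1.7 -7. ] T [ 0.44  0.62 -0.56] gap 0.0287
100 t 25.42 tip [525.9 -77.   94.4] q7 1.32 F [-0.7  2.7 -6.8] T [ 0.52  0.62 -0.71] gap 0.0289
86 t 25.81 tip [526.5 -77.2  95.4] q7 1.11 F [-2.9 -0.1  0.3] T [ 0.23  1.14 -0.02] gap 0.0288
up t 26.34 tip [527.2 -77.6 125.9] q7 1.15 F [ 0.5  0.1 -1.5] T [-0.02  0.16 -0.02] gap 0.0286
aside t 27.76 tip [599.9  97.7 189.3] q7 0.45 F [-0.4  0.3 -2.6] T [0.02 0.17 0.01] gap 0.029
(525, 794, 3)
```

View pics/asz.png

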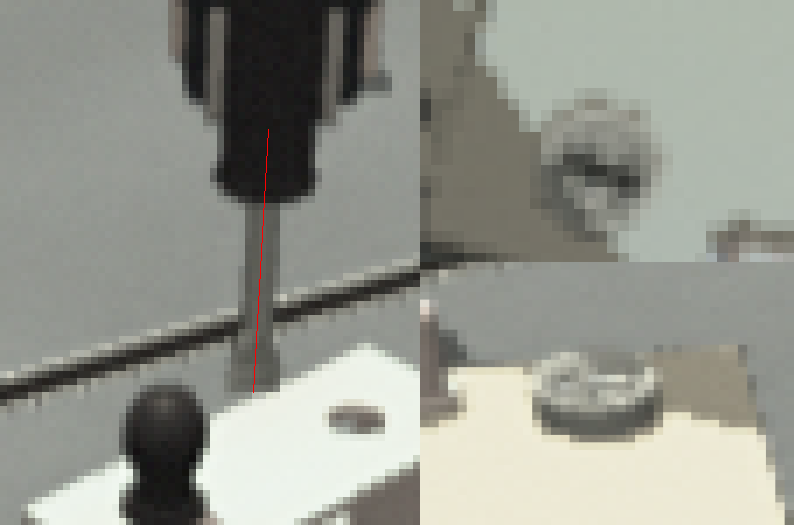

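The slot now lies along the box's y axis, so the lock is turned to its stop. Next I measure the empty hole in this picture for the return.

Run:
```python
from h import *
a=cv2.imread("pics/scene_as.png"); b=cv2.imread("pics/top_as.png")
s=cv2.resize(a[135:165,285:320],None,fx=11,fy=11,interpolation=cv2.INTER_NEAREST)
t=cv2.resize(b[210:240,172:207],None,fx=11,fy=11,interpolation=cv2.INTER_NEAREST)
h=frame(.5207,.1604,.2065,[(0,.05,.095)])[0]; print("model hole",h,proj("scene",[h]),proj("top",[h]))
for n,im,o in (("scene",s,(285,135)),("top",t,(172,210))):
    c=np.array([h+[.012*np.cos(k),.012*np.sin(k),0] for k in np.linspace(0,6.3,40)])
    v=((proj(n,c)-o+.5)*11).astype(np.int32); cv2.polylines(im,[v],True,(0,0,255),1)
cv2.imwrite("pics/hole.png",np.hstack([s,t]))
for n in C: print(n,[(d["at"],round(d["confidence"],2)) for d in tip_of(n,"rack_hole0")[:3]])
```

```text
model hole [0.51044822 0.20933773 0.095     ] [[304.47353622 151.79747256]] [[189.71900047 226.39413963]]
scene [([272.4, 163.8], 0.84), ([303.3, 152.2], 0.75), ([177.4, 174.6], 0.42)]
top [([283.5, 221.9], 0.73), ([191.2, 227.9], 0.58)]
```

View pics/hole.png

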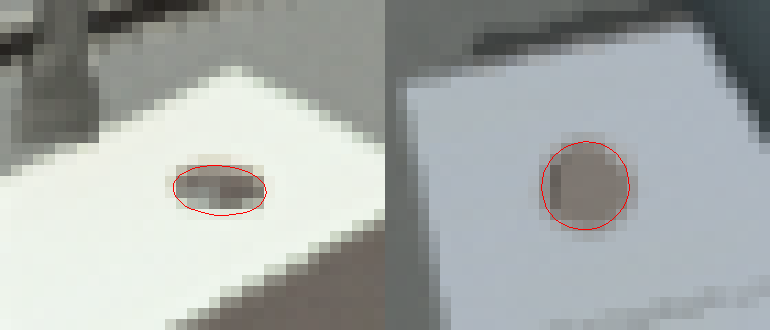

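Run:
```python
from h import *
H=[.5100,.2088]; psi=np.radians(-3)
p,q=tool_for([*H,.135],psi); move_ptp(p,q); pause(.3); s2("hover")
p,q=tool_for([*H,.108],psi); movel(p,q,speed=.08); pause(.2); s2("near"); snap("ins")
f0=read_ft_force()[2]
t=tip_now(); x,y=(proj("scene",[t])[0]-[30,45]).astype(int);f=8
a=cv2.imread("pics/scene_ins.png"); im=cv2.resize(a[y:y+70,x:x+60],None,fx=f,fy=f,interpolation=cv2.INTER_NEAREST)
v=((proj("scene",[t+[0,0,.08],t])-[x,y]+.5)*f).astype(int); cv2.polylines(im,[v],False,(0,0,255),1)
cv2.imwrite("pics/insz.png",im)
```

```text
hover t 29.43 tip [510.4 208.4 135. ] q7 -0.82 F [-1.2  0.3 -1.5] T [ 0.13 -0.04 -0.07] gap 0.0288
near t 30.11 tip [510.4 209.2 108.5] q7 -0.85 F [-0.2  0.4 -1.2] T [0.11 0.01 0.02] gap 0.0288
```

View pics/insz.png

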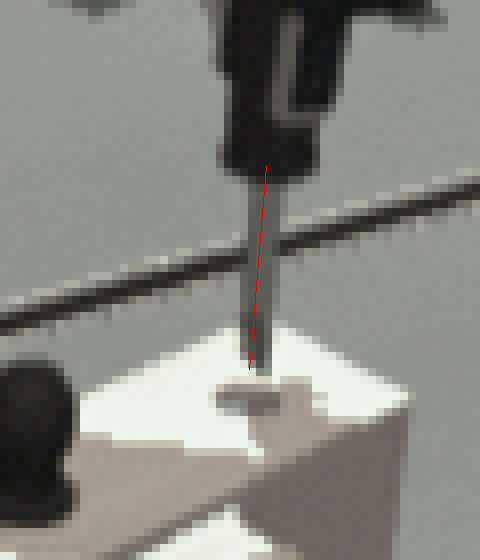

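Shank top agrees with the prediction, but the tip is about 1 px (2–3 mm) too far in +y, so the tilt grew slightly during the turn. I correct the tilt estimate to 0.11 and lower it.

```bash
sed -i 's/^AL,DD,LL=.*/AL,DD,LL=.11,.0005,.1235/' h.py
python3 - <<'E'
from h import *
H=[.5100,.2088]; psi=np.radians(-3)
p,q=tool_for([*H,.106],psi); movel(p,q,speed=.05); pause(.2); s2("near")
f0=np.array(read_ft_force())
for z in list(np.arange(.098,.03,-.008))+[.028,.024,.021,.019,.0175,.0165,.0155]:
    p,q=tool_for([*H,z],psi); movel(p,q,speed=.05); s2("%.4f"%z)
    if read_ft_force()[2]-f0[2]>8 or np.linalg.norm((np.array(read_ft_force())-f0)[:2])>12: print("contact");break
snap("low")
t=tip_now(); x,y=(proj("scene",[[*H,.095]])[0]-[30,45]).astype(int);f=8
a=cv2.imread("pics/scene_low.png"); cv2.imwrite("pics/lowz.png",cv2.resize(a[y:y+70,x:x+60],None,fx=f,fy=f,interpolation=cv2.INTER_NEAREST))
E
```

```text
near t 30.66 tip [510.1 208.7 106.1] q7 -0.87 F [-0.2 -0.6 -1.2] T [ 0.19 -0.05 -0.02] gap 0.0291
0.0980 t 30.97 tip [509.4 208.3  97.3] q7 -0.87 F [ 1.2 -0.  -2.1] T [0.12 0.   0.04] gap 0.0292
0.0900 t 31.27 tip [509.5 208.5  89.4] q7 -0.88 F [-0.4 -0.3 -2.1] T [ 0.14 -0.03  0.02] gap 0.0288
0.0820 t 31.58 tip [509.5 208.5  81.4] q7 -0.89 F [-0.3  0.5 -1.8] T [ 0.14  0.01 -0.  ] gap 0.0292
0.0740 t 31.89 tip [509.5 208.5  73.4] q7 -0.9 F [-0.1 -0.4 -1.8] T [ 0.14 -0.06  0.01] gap 0.0289
0.0660 t 32.2 tip [509.5 208.5  65.4] q7 -0.91 F [-0.7  0.7 -1.3] T [0.14 0.01 0.03] gap 0.0293
0.0580 t 32.51 tip [509.5 208.5  57.4] q7 -0.91 F [-0.9  0.  -1.4] T [ 0.16  0.01 -0.01] gap 0.0292
0.0500 t 32.82 tip [509.5 208.5  49.4] q7 -0.92 F [ 0.  -0.1 -1.8] T [ 0.18 -0.01  0.  ] gap 0.029
0.0420 t 33.12 tip [509.5 208.5  41.5] q7 -0.93 F [ 0.3 -0.6 -1.7] T [ 0.17 -0.03 -0.02] gap 0.0292
0.0340 t 33.43 tip [509.5 208.5  33.5] q7 -0.94 F [-0.1 -0.6 -2.4] T [0.17 0.01 0.02] gap 0.0289
0.0280 t 33.7 tip [509.6 208.5  27.6] q7 -0.95 F [ 0.   0.1 -2.9] T [ 0.18  0.03 -0.08] gap 0.0289
0.0240 t 33.95 tip [509.7 208.6  23.7] q7 -0.95 F [ 0.1 -0.2 -2. ] T [ 0.16  0.01 -0.04] gap 0.0289
0.0210 t 34.2 tip [509.8 208.6  20.8] q7 -0.95 F [-0.   0.1 -1.3] T [ 0.16 -0.01 -0.03] gap 0.0292
0.0190 t 34.45 tip [509.9 208.7  18.9] q7 -0.96 F [ 0.5 -0.7 -1.9] T [ 0.14 -0.01 -0.05] gap 0.0289
0.0175 t 34.7 tip [509.9 208.7  17.4] q7 -0.96 F [-0.5  0.5 -1.8] T [ 0.16  0.02 -0.01] gap 0.0289
0.0165 t 34.95 tip [509.9 208.7  16.4] q7 -0.96 F [ 0.1 -0.  -2.4] T [ 0.19 -0.   -0.02] gap 0.029
0.0155 t 35.2 tip [510.  208.9  15.5] q7 -0.96 F [ 0.   0.5 -1.4] T [ 0.14 -0.02  0.03] gap 0.0294
```

View pics/lowz.png

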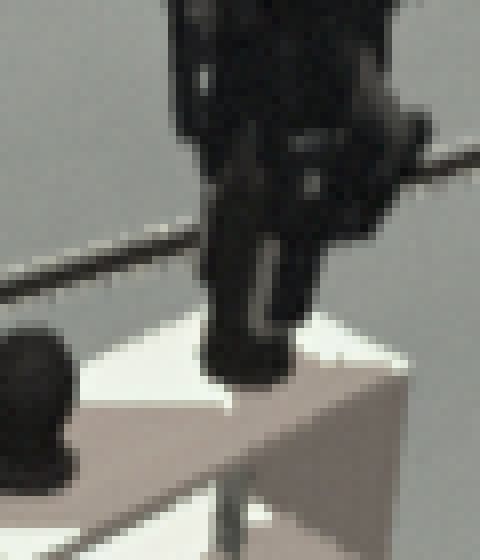

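Run:
```python
from h import *
H=[.5100,.2088]; psi=np.radians(-3)
for z in (.0148,.014,.0132):
    p,q=tool_for([*H,z],psi); movel(p,q,speed=.02); s2(z)
    if read_ft_force()[2]>2: break
move_gripper(.045); pause(.2); s2("open")
p,q=tool_for([*H,z+.0],psi)
movel(p+[0,0,.11],q,speed=.15); s2("up")
# ready over handle
box=(.5566,-.1502,-.3127)
hd=frame(*box,[(-.066,-.03,.1255)])[0]; print("handle",hd)
qd=down(box[2])   # jaw along box x
for s in (0,np.pi): print(inverse_kinematics([hd[0],hd[1],.24],down(box[2]+s)))
move_ptp([hd[0],hd[1],.24],qd); st(); snap("hd")
a=cv2.imread("pics/scene_hd.png"); x,y=150,95;f=4
cv2.imwrite("pics/hdz.png",cv2.resize(a[y:y+120,x:x+190],None,fx=f,fy=f,interpolation=cv2.INTER_CUBIC))
```

```text
0.0148 t 35.55 tip [510.  208.8  15.4] q7 -0.96 F [-1.9 -1.5  4. ] T [-0.16  0.38  0.03] gap 0.029
open t 36.05 tip [510.  208.8  14.7] q7 -0.96 F [ 0.2  0.  -0.1] T [ 0.09 -0.   -0.01] gap 0.0449
up t 36.93 tip [509.2 208.1 123.9] q7 -0.85 F [-0.5 -1.1 -0. ] T [ 0.12 -0.04 -0.02] gap 0.0451
handle [ 0.48457171 -0.15844169  0.1255    ]
[ 1.07375421  0.23901411 -0.93018993  1.9059298   0.21456759  1.10047654
 -0.25369775]
[ 1.38461202  0.47209084 -1.38659129  1.89742374  0.50078436  1.19754352
  2.65194336]
 t 38.31 p [ 0.4851 -0.1566  0.24  ] jaw -17.8 F [-1.  -0.5 -0.3] T [0.03 0.03 0.06] gap 0.0449
```

View pics/hdz.png

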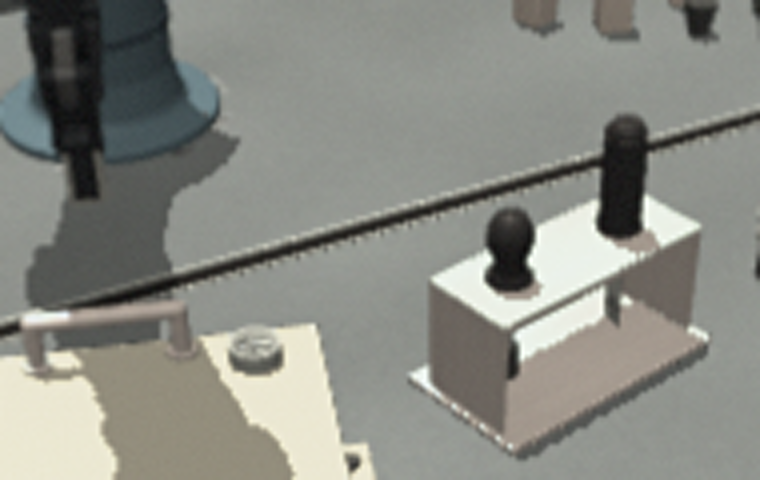

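View pics/top_hd.png

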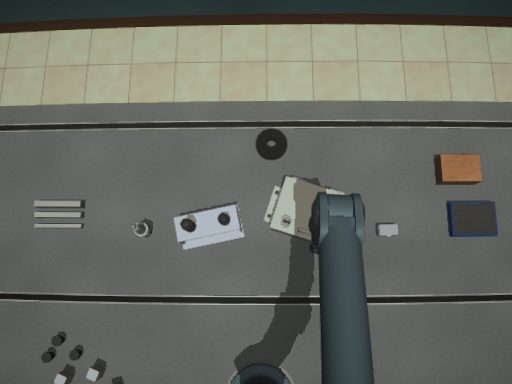

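The driver stands upright in its hole (zoomed (622,175)). Now gripping the handle bar and swinging the lid.

```bash
cat >> h.py <<'E'
box=(.5566,-.1502,-.3127)
def bar(th,dx=0):
    x,z=-.146,.0405
    return frame(*box,[(.08+x*np.cos(th)+z*np.sin(th)+dx,-.03,.085+z*np.cos(th)-x*np.sin(th))])[0]
E
python3 - <<'E'
from h import *
qd=down(box[2])
print(bar(0),bar(1.57),bar(1.72))
for th in (.5,1,1.57,1.72): print(th,inverse_kinematics(bar(th),qd) is not None)
b=bar(0)
movel(b+[0,0,.05],qd,speed=.12); st("above")
movel(b,qd,speed=.06); st("at")
move_gripper(0,40); st("grip")
movel(bar(.1),qd,speed=.04); st(.1)
E
```

```text
[ 0.48457171 -0.15844169  0.1255    ] [ 0.66191702 -0.2157787   0.2310322 ] [ 0.68225006 -0.22235251  0.22335755]
0.5 True
1 True
1.57 True
1.72 True
above t 39.09 p [ 0.4851 -0.1581  0.1758] jaw -17.9 F [-0.6  0.8  0.5] T [-0.02 -0.03  0.01] gap 0.0451
at t 40.08 p [ 0.485  -0.1584  0.1258] jaw -17.9 F [ 0.2 -0.2 -0.7] T [ 0.01 -0.   -0.01] gap 0.0452
grip t 40.48 p [ 0.4843 -0.1584  0.126 ] jaw -17.9 F [-1.6  1.2  5.4] T [ 0.11  0.55 -0.05] gap 0.0103
0.1 t 41.01 p [ 0.4884 -0.1597  0.1396] jaw -17.9 F [ 0.1  0.6 -6. ] T [ 0.24  0.32 -0.04] gap 0.0104
```

Run:
```python
from h import *
qd=down(box[2])
for th in (.25,.4,.55,.7,.85,1.0,1.15,1.3,1.45,1.6,1.72):
    movel(bar(th),qd,speed=.08); st(th)
    if np.linalg.norm(read_ft_force())>45: print("high");break
    if th==.55: snap("lid1")
snap("lid2")
a=cv2.imread("pics/scene_lid2.png"); b=cv2.imread("pics/top_lid2.png")
cv2.imwrite("pics/lidz.png",np.hstack([cv2.resize(a[80:250,110:300],None,fx=2,fy=2),cv2.resize(b[130:300,220:410],None,fx=2,fy=2)]))
```

```text
0.25 t 41.44 p [ 0.4981 -0.1629  0.162 ] jaw -17.9 F [-4.8  2.1  1.6] T [ 0.43  1.36 -0.08] gap 0.0107
0.4 t 41.88 p [ 0.5096 -0.1666  0.1808] jaw -17.9 F [-8.6  2.6  2.1] T [0.51 1.92 0.03] gap 0.0106
0.55 t 42.31 p [ 0.5235 -0.1711  0.1976] jaw -17.9 F [-10.7   2.3   3.6] T [ 0.67  2.44 -0.01] gap 0.0102
0.7 t 42.84 p [ 0.5399 -0.1765  0.2126] jaw -17.9 F [-12.5   3.3   8.1] T [ 0.75  2.95 -0.02] gap 0.0105
0.85 t 43.27 p [ 0.56   -0.183   0.2261] jaw -17.9 F [-13.6   2.4  12.2] T [ 0.67  3.06 -0.01] gap 0.0107
1.0 t 43.71 p [ 0.5827 -0.1905  0.2364] jaw -18.0 F [-10.    1.3  14.3] T [ 0.37  2.38 -0.02] gap 0.0103
1.15 t 44.14 p [ 0.6052 -0.1977  0.2415] jaw -18.0 F [-5.4 -0.1 10.1] T [ 0.17  1.56 -0.05] gap 0.0103
1.3 t 44.58 p [ 0.6272 -0.2049  0.2428] jaw -18.0 F [-3.  -0.1  6.5] T [0.16 1.05 0.  ] gap 0.0102
1.45 t 45.01 p [ 0.6487 -0.2119  0.24  ] jaw -18.0 F [-1.2  0.   6.2] T [0.05 0.65 0.04] gap 0.0105
1.6 t 45.44 p [ 0.6696 -0.2186  0.2339] jaw -18.0 F [ 1.1 -1.2  6.7] T [-0.15  0.03 -0.02] gap 0.0106
1.72 t 45.82 p [ 0.6853 -0.2238  0.2265] jaw -18.0 F [ 2.5 -1.8  4. ] T [-0.26 -0.29  0.  ] gap 0.0106
```

View pics/lidz.png

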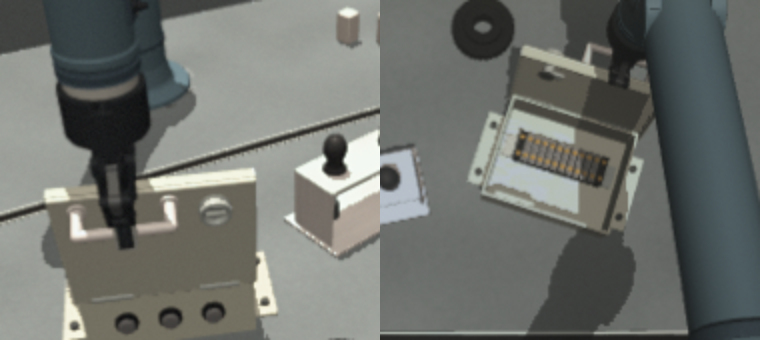

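The lid is up around vertical. I'll go slightly farther back, release narrowly, retreat and check.

Run:
```python
from h import *
qd=down(box[2])
movel(bar(1.78),qd,speed=.05); st("1.78")
move_gripper(.024); pause(.2); st("open")
p=np.array(read_eef_pos())
movel(p+[0,0,.06],qd,speed=.1); st("up1")
movel(p+[0,0,.12],qd,speed=.15); st("up2")
move_ptp([.45,-.35,.40],qd); pause(.2); st("away"); snap("fin")
a=cv2.imread("pics/scene_fin.png"); b=cv2.imread("pics/top_fin.png")
for n,im in (("scene",a),("top",b)):
    for th,c in ((1.57,(0,0,255)),(1.78,(0,255,0))):
        e=lambda X,Y,Z:frame(*box,[(.08+(X-.08)*np.cos(th)+(Z-.085)*np.sin(th),Y,.085+(Z-.085)*np.cos(th)-(X-.08)*np.sin(th))])[0]
        v=proj(n,[e(-.08,.1,.0915),e(-.08,-.1,.0915),e(.08,-.1,.0915),e(.08,.1,.0915)]); im_=im
        cv2.polylines(im,[(v+.5).astype(int)],True,c,1)
        v=proj(n,[e(-.066,.009,.1255),e(-.066,-.069,.1255)]); cv2.polylines(im,[(v+.5).astype(int)],False,c,1)
cv2.imwrite("pics/finz.png",np.hstack([cv2.resize(a[80:280,100:360],None,fx=1.5,fy=1.5),cv2.resize(b[130:330,130:390],None,fx=1.5,fy=1.5)]))
```

```text
1.78 t 46.25 p [ 0.6923 -0.226   0.2225] jaw -18.0 F [ 1.8 -2.   6.6] T [-0.23 -0.1   0.  ] gap 0.0103
open t 46.73 p [ 0.6925 -0.2259  0.2214] jaw -18.0 F [ 5.3 -2.1  5. ] T [-0.33 -0.73  0.01] gap 0.0235
up1 t 47.5 p [ 0.692  -0.2258  0.2808] jaw -17.9 F [-0.   0.   0.3] T [-0.04  0.03 -0.  ] gap 0.0237
up2 t 48.05 p [ 0.6922 -0.2258  0.3407] jaw -17.9 F [-0.4  0.3 -1.2] T [ 0.05  0.02 -0.06] gap 0.0236
away t 49.33 p [ 0.4513 -0.3488  0.3997] jaw -17.7 F [-0.  -0.3  0.1] T [-0.04  0.01 -0.01] gap 0.0238
```

View pics/finz.png

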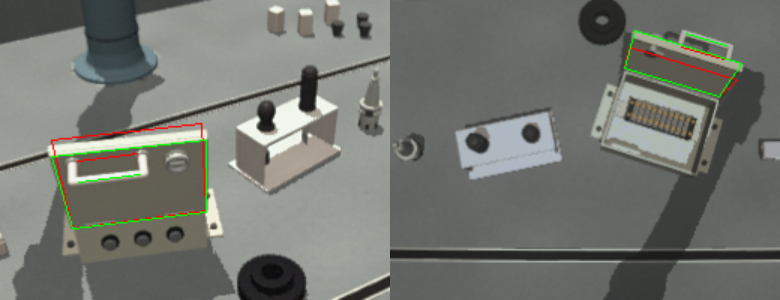

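Run:
```python
import cv2,numpy as np
a=cv2.imread("pics/scene_fin.png"); b=cv2.imread("pics/top_fin.png")
cv2.imwrite("pics/finc.png",np.hstack([cv2.resize(a[80:280,100:360],None,fx=1.5,fy=1.5),cv2.resize(b[130:330,130:390],None,fx=1.5,fy=1.5)]))
```

```text
(no output)
```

View pics/scene_fin.png

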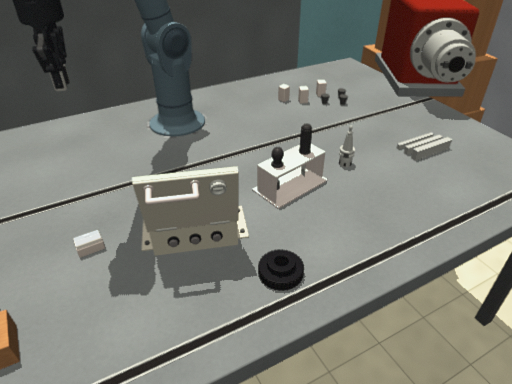

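The lid matches the 1.78 rad overlay in both views, past upright. The driver stands upright in its hole at scene (306,136), and the holder, pulley, collet box and socket driver look unmoved. Handing in.

Run:
```python
from bench import *
print(read_time_s()); sign_off()
```

```text
49.425
the job is handed in; nothing more can be done
```

The job is done and handed in at 49.4 s of the 67 s allowed; `sign_off()` gives no verdict.

- **Lock:** I took the screwdriver from the rack and the blade dropped to the bottom of the slot. I turned it counter-clockwise until the torque rose from about 0.1 to 0.7 N m, which is the stop. Afterwards the slot lay a quarter turn on in the picture, and the lid opened freely.
- **Screwdriver:** it is back in its own hole and stands upright in the pictures. It had tilted about 5° in the grip. I measured that with the scene camera and corrected it before inserting. The tilt grew slightly during the turn, so I adjusted again before putting the tool back.
- **Lid:** I swung it up by the handle and let it go at about 1.78 rad, past upright. The outline drawn for that angle matched both final views.
- **Last checks:** the wrist force was near zero with the arm clear of everything, and the other things look unmoved. About 5 N showed briefly when the fingers opened beside the lid, and the lid stayed put. The highest force I read while swinging the lid was about 18 N.

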